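# Sort the parts of a stripped robot joint

### The arm

A 7-joint arm with a two-finger parallel gripper is mounted at the origin on the work surface. World frame = base frame: x ahead of the robot, y to its left, z up, the work surface at z = 0. Lengths are in m, angles in rad, forces in N, time in s.
With the tool pointing down it reaches from about 0.425 to 0.925 m from the base axis. Payload 6.8 kg.
Tool frame: the origin (TCP) lies on the mounting face of the last link; the fingertips stand 182 mm ahead of it and the grasp point (between the pads) lies 163 mm ahead of it; z points along the fingers, y is the line along which they close (so a half turn about z gives the same grasp; the last joint's range is limited). The gripper opens to 88 mm and grips with 3 to 60 N. Pads are 20 mm wide; open, the fingers measure 115 mm over their backs; the gripper's body (75 mm by 178 mm) begins 61 mm behind the grasp point.
Start: joints at [1.187, 0.477, 0.022, 1.555, -0.011, 1.109, -0.083], TCP at [0.184, -0.65, 0.405] pointing down, gripper open.
Joint ranges: [-2.96, 2.96], [-0.34, 2.1], [-1.41, 1.46], [0.24, 2.44], [-1.37, 4.51], [0.17, 1.92], [-2.96, 2.96]. Speed limits (rad/s): [2.39, 2.39, 3.14, 3.14, 3.14, 3.14, 3.14].

### API

Orientations are given as a unit quaternion [x, y, z, w].
In Python, from plant import r gives the robot as it stands. The module is installed in compiled form; this text tells all that it offers.
- The arm moves only by the shell command python3 -m creep 'ROWS' [OPENING] [FORCE]. ROWS is JSON, a list of rows, each a list of 6 numbers: the shift along the tool's x, y, z in cm, then the turn, a rotation vector about the tool's x, y, z in degrees. A call has 1 to 5 rows; each row is the pose to reach, as a shift and turn from the pose commanded when the call began, along the tool's axes at that moment; what a row does not reach only later rows make up. A row lasts 1/12 s, in which the tool goes at most 41.7 mm and 7.16 degrees, less where a joint would pass 70% of its speed; a pose out of reach is approached as far as the arm can. A call with a gripper value outside its range is refused whole. OPENING is the closure, from -1 (fully open) to 1 (shut), set as the call begins (- or left out, the last holds). The fingers move at their own pace and stop on an object; FORCE is the grip in N (left out, the last holds). Time passes only in rows, so rows that repeat a pose let the fingers close. It gives the time, the measured TCP pose, the force, the opening and the grip force at its end, in the units of the state.
- r.read_state(): the state, without advancing time (a new reading comes with each control period).
- r.get_image(name): name is "scene" or "side" or "wrist"; returns a dict with "frame" (480x640x3 uint8, red, green, blue), "fx", "fy", "cx", "cy" (pixels), "position" and "rotation" of the camera in the world. Camera axes: x right, y up, looking along -z (the intrinsics and any distortion apply to the point x, -y, -z); pixel columns grow to the right and rows downward; lengths in m; the calibration is good to about 2 mm. The wrist camera is an equidistant fisheye: a pixel r from the principal point sees the ray r / f radians off the axis. A picture is of the moment at which its call begins. There is no depth.
- r.close_job(): hands the job in; it is judged then, once.
Trained networks look in the newest picture that a camera, given by its name, has taken for a name from the list of things; names that differ only in an ending like _2 or _b are one class to them, and where a whole thing is asked for, a point or a joint stands for the part that bears it (a point fixed in the world has none). Each returns a list of dicts, best first, with "score" (0 to 1); they miss things now and then, are a little off and sometimes report something else, mostly with a low value. They report only what shows in the picture. A call takes as long as a camera call. They do not tell look-alikes from the thing itself.
- r.recognise(camera, target): "pixel" ([column, row] in pixels, amid what is visible of it).
- r.silhouettes(camera, target): "mask" (480x640 bool, what is visible of it) and "pixel" ([column, row] in pixels, amid what is visible of it).
- r.tip_of(camera, target): "pixel" ([column, row] in pixels: a listed point, or the origin of a listed thing).
The state is a dict: "time": time; "joint_positions": joint angles; "qd": joint speeds; "effort": joint torques, N m; "tool_pos": TCP position; "tcp_rot": TCP orientation; "force": force on the tool from outside, world axes, zero at the start; "moment": the same for the moment, N m; "opening": finger opening in m; "gripper_force": force on a finger pad.
Only numpy, scipy, OpenCV 4.12 (cv2) and the standard library are available. Lean on these libraries where they do the work, as an engineer would, in place of code of your own. Each camera call takes 0.05 s, during which the arm holds its last target. There are 200 camera calls.

### The job

The parts of a stripped robot joint lie mixed up on the bench: sort them for inspection. Lay the thick hollow shaft across the large pair of V-blocks and the slim stepped shaft across the small pair, each centred and cradled in both grooves so that it cannot roll; put both loose ball bearings in the tray that already holds a bearing and the loose gear, hub up, in the tray that already holds a gear, every part lying flat on the tray's floor. Set the parts down, do not drop them.

Things in the scene. Friction and masses are not known exactly. Their poses are not given: they have to be found in the camera images.
- thick_shaft_center (a point): Thick hollow steel shaft: a plain tube 34 mm in diameter (25 mm bore), 120 mm long, lying on the bench. This point is its centre, on the axis, half-way along (17 mm above the bench at the start); x runs along the shaft, either end alike. About 0.36 kg.
- slim_shaft_center (a point): Slim stepped steel shaft: body 20 mm in diameter and 120 mm long, with a journal 14 mm in diameter and 10 mm long at each end (140 mm overall), lying on the bench. This point is its centre, on the axis, half-way along (10 mm above the bench at the start); x runs along the shaft, either end alike. About 0.30 kg.
- large_bearing_center (a point): Large ball bearing, steel: outside diameter 52 mm, bore 25 mm, 15 mm wide, lying flat on the bench. This point is its centre, half-way up (7.5 mm above the bench at the start); z is its axis, up. About 130 g.
- small_bearing_center (a point): Small ball bearing, steel: outside diameter 35 mm, bore 15 mm, 11 mm wide, lying flat on the bench. This point is its centre, half-way up (5.5 mm above the bench at the start); z is its axis, up. About 50 g.
- gear_center (a point): Steel spur gear: toothed wheel 54 mm in diameter and 14 mm thick, with a round hub 30 mm in diameter standing 12 mm above it (26 mm high in all), 14 mm bore, lying flat with the hub uppermost. This point is its centre, half-way up (13 mm above its underside, 1 mm below the foot of the hub); z is its axis, up. About 0.22 kg.
- large_vblocks: Two large dark steel V-blocks on an aluminium plate 130 (x) by 80 (y) by 8 mm, fixed. Origin under the plate's centre at bench level, z up; the shaft lies along x. Blocks 18 mm thick, centred at x = -41 and +41 mm (64 mm clear between), 66 mm wide (y), tops 46 mm above the bench; 90 degree grooves 44 mm wide, bottom at y = 0, 24 mm up. The 34 mm shaft cradled in them has its axis 48 mm above the bench.
- small_vblocks: Two small dark steel V-blocks on an aluminium plate 130 (x) by 80 (y) by 8 mm, fixed. Origin under the plate's centre at bench level, z up; the shaft lies along x. Blocks 18 mm thick, centred at x = -41 and +41 mm (64 mm clear between), 44 mm wide (y), tops 38 mm above the bench; 90 degree grooves 28 mm wide, bottom at y = 0, 24 mm up. The 20 mm shaft cradled in them has its axis 38 mm above the bench.
- bearing_tray: Open dark grey plastic tray, fixed, 126 (x) by 206 (y) by 18 mm high, walls and floor 3 mm, black rubber liner; inside 120 by 200 mm. Origin under its centre at bench level, z up: floor at z = 3 mm. The two trays differ only in what they hold: here one ball bearing (42 mm in diameter, 12 mm high) lies 62 to 70 mm from the centre towards -y; the floor from y = -35 to +100 mm is free.
- gear_tray: Open dark grey plastic tray, fixed, 126 (x) by 206 (y) by 18 mm high, walls and floor 3 mm, black rubber liner; inside 120 by 200 mm. Origin under its centre at bench level, z up: floor at z = 3 mm. The two trays differ only in what they hold: here one gear, the same as the loose one (54 mm in diameter, 26 mm high), hub up lies 62 to 70 mm from the centre towards -y; the floor from y = -35 to +100 mm is free.
Mind the look-alikes: they are no part of the job. What is shaped like the part that bears gear_center but pink is not meant.

How it is judged:
At the end, for the whole second after the job is handed in: Each shaft lies in its own pair of V-blocks: in line within 0.08 rad, seated within 4 mm across and in height, centred along within 12 mm. Both bearings lie flat (0.1 rad) on the floor of the tray with the bearing, the gear, hub up, on that of the tray with the gear. All released, at rest (x of thick_shaft_center in the frame of large_vblocks between -0.012 and 0.012 m and y of thick_shaft_center in the frame of large_vblocks between -0.004 and 0.004 m and z of thick_shaft_center in the frame of large_vblocks between 0.044 and 0.052 m and angle between the x axis of thick_shaft_center and the x axis of large_vblocks, either way round below 0.08 rad and linear speed of each of thick_shaft, slim_shaft, large_bearing, small_bearing, gear below 0.03 m/s and contact force between the fingers and thick_shaft below 0.1 N and x of slim_shaft_center in the frame of small_vblocks between -0.012 and 0.012 m and y of slim_shaft_center in the frame of small_vblocks between -0.004 and 0.004 m and z of slim_shaft_center in the frame of small_vblocks between 0.0341 and 0.0421 m and angle between the x axis of slim_shaft_center and the x axis of small_vblocks, either way round below 0.08 rad and contact force between the fingers and slim_shaft below 0.1 N and x of large_bearing_center in the frame of bearing_tray between -0.045 and 0.045 m and y of large_bearing_center in the frame of bearing_tray between -0.085 and 0.085 m and z of large_bearing_center in the frame of bearing_tray between 0.0065 and 0.0145 m and angle between each of large_bearing_center, small_bearing_center, gear_center's own z axis and vertical below 0.1 rad and contact force between the fingers and large_bearing below 0.1 N and x of small_bearing_center in the frame of bearing_tray between -0.045 and 0.045 m and y of small_bearing_center in the frame of bearing_tray between -0.085 and 0.085 m and z of small_bearing_center in the frame of bearing_tray between 0.0045 and 0.0125 m and contact force between the fingers and small_bearing below 0.1 N and x of gear_center in the frame of gear_tray between -0.045 and 0.045 m and y of gear_center in the frame of gear_tray between -0.085 and 0.085 m and z of gear_center in the frame of gear_tray between 0.012 and 0.02 m and contact force between the fingers and gear below 0.1 N); the robot touches nothing.
It fails at once if the thick shaft is dropped (falls free from more than about 40 mm) (linear speed of thick_shaft above 0.9 m/s and contact force between anything else and thick_shaft below 0.05 N).
It fails at once if the slim shaft is dropped (falls free from more than about 40 mm) (linear speed of slim_shaft above 0.9 m/s and contact force between anything else and slim_shaft below 0.05 N).
It fails at once if the large bearing is dropped (falls free from more than about 40 mm) (linear speed of large_bearing above 0.9 m/s and contact force between anything else and large_bearing below 0.05 N).
It fails at once if the small bearing is dropped (falls free from more than about 40 mm) (linear speed of small_bearing above 0.9 m/s and contact force between anything else and small_bearing below 0.05 N).
It fails at once if the gear is dropped (falls free from more than about 40 mm) (linear speed of gear above 0.9 m/s and contact force between anything else and gear below 0.05 N).
It also fails if it takes over 128 s, if anything falls off the work surface, if the arm or the gripper's body presses on something with over 40 N, if the wrist force passes 120 N, or if a joint passes its speed limit or range.

## Working session

There is one attempt and no reset: what is moved stays moved. The work goes in short steps, Python scripts to look and compute and a shell command to move; the robot and the scene stay as the last step left them, time stands still between calls to the robot, and variables do not carry over. Pictures are saved under pics/ and viewed, at most 14 in all, crops included, and the job is handed in when it is done.

```bash
mkdir -p pics; cat > h.py <<'E'
import numpy as np, cv2
from plant import r
from scipy.spatial.transform import Rotation as R
def rot(c):
    q=np.array(c["rotation"],float)
    return q if q.shape==(3,3) else R.from_quat(q).as_matrix()
def ray(c,px,fish=False):
    u=(px[0]-c["cx"])/c["fx"]; v=(px[1]-c["cy"])/c["fy"]
    if fish:
        t=np.hypot(u,v); s=np.sin(t)/t if t>1e-9 else 1.
        d=np.array([u*s,-v*s,-np.cos(t)])
    else: d=np.array([u,-v,-1.])
    return rot(c)@d
def plane(c,px,z,fish=False):
    d=ray(c,px,fish); p=np.array(c["position"]); return p+d*(z-p[2])/d[2]
def save(c,n,crop=None,k=1):
    f=c["frame"][:,:,::-1]
    if crop: f=f[crop[1]:crop[3],crop[0]:crop[2]]
    if k!=1: f=cv2.resize(f,None,fx=k,fy=k,interpolation=cv2.INTER_CUBIC)
    cv2.imwrite("pics/"+n,f)
Z=dict(thick_shaft_center=.017,slim_shaft_center=.010,large_bearing_center=.0075,small_bearing_center=.0055,gear_center=.013,large_vblocks=0,small_vblocks=0,bearing_tray=0,gear_tray=0)
E
python3 - <<'E'
from h import *
s=r.read_state(); print({k:np.round(v,3) for k,v in s.items()})
for n in ["scene","side"]:
    c=r.get_image(n); save(c,n+".png"); print(n,c["position"],c["fx"])
    for t,z in Z.items():
        print(t,[(round(d["score"],2),np.round(d["pixel"]).tolist(),np.round(plane(c,d["pixel"],z)[:2],3).tolist()) for d in r.tip_of(n,t)[:4]])
E
```

```text
{'time': np.float64(0.0), 'joint_positions': array([ 1.187,  0.478,  0.022,  1.556, -0.011,  1.109, -0.083]), 'qd': array([ 0.002, -0.001, -0.001,  0.001, -0.001, -0.   , -0.001]), 'effort': array([-1.0000e-03, -5.8286e+01,  1.5340e+00, -2.7261e+01, -5.4000e-02,
        1.7000e-02,  0.0000e+00]), 'tool_pos': array([ 0.184, -0.649,  0.404]), 'tcp_rot': array([ 0.991,  0.138, -0.   , -0.001]), 'force': array([-0.06 ,  0.219, -0.723]), 'moment': array([ 0.026, -0.074, -0.034]), 'gripper_force': np.float64(0.0), 'opening': np.float64(0.088)}
scene [ 0.98434613 -0.61843949  0.72352511] 525.2723211082238
thick_shaft_center [(0.98, [344.0, 198.0], [0.421, 0.171])]
slim_shaft_center [(0.89, [249.0, 286.0], [0.449, -0.16])]
large_bearing_center [(0.86, [348.0, 171.0], [0.354, 0.277])]
small_bearing_center [(0.47, [306.0, 249.0], [0.461, -0.006])]
gear_center [(0.89, [130.0, 288.0], [0.285, -0.307]), (0.78, [167.0, 308.0], [0.38, -0.296]), (0.69, [110.0, 340.0], [0.364, -0.403])]
large_vblocks [(0.87, [421.0, 262.0], [0.661, 0.116]), (0.55, [251.0, 283.0], [0.439, -0.145])]
small_vblocks [(0.7
[... 254 characters left out ...]
146]), (0.56, [315.0, 313.0], [0.43, 0.158])]
slim_shaft_center [(0.58, [353.0, 228.0], [0.464, -0.171])]
large_bearing_center [(0.62, [324.0, 368.0], [0.37, 0.273])]
small_bearing_center [(0.66, [328.0, 265.0], [0.467, -0.012])]
gear_center [(0.84, [401.0, 208.0], [0.381, -0.296]), (0.48, [418.0, 197.0], [0.356, -0.368]), (0.48, [195.0, 382.0], [0.543, 0.371])]
large_vblocks [(0.66, [204.0, 286.0], [0.675, 0.13])]
small_vblocks [(0.64, [266.0, 227.0], [0.662, -0.125]), (0.45, [347.0, 198.0], [0.532, -0.332])]
bearing_tray [(0.79, [194.0, 382.0], [0.554, 0.361])]
gear_tray [(0.74, [349.0, 198.0], [0.527, -0.333]), (0.2, [206.0, 285.0], [0.673, 0.125]), (0.18, [197.0, 384.0], [0.547, 0.363])]
```

View pics/scene.png

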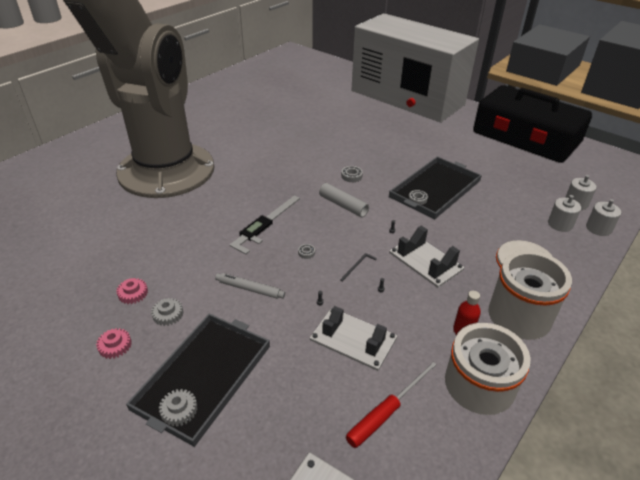

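View pics/side.png

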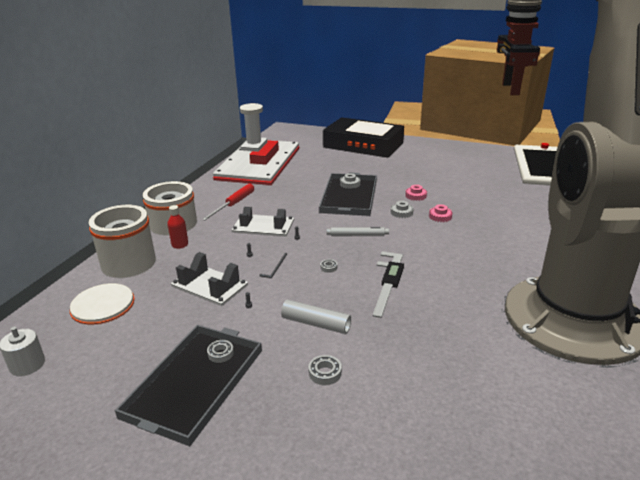

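The grey gear at scene (167,308) fits. The pink ones at (131,290) and (114,342) are look-alikes, so I'll move above the grey one and confirm with the wrist camera.

```bash
python3 -m creep '[[28.5,-28.6,0,0,0,0],[28.5,-28.6,0,0,0,0],[28.5,-28.6,0,0,0,0],[28.5,-28.6,0,0,0,0],[28.5,-28.6,0,0,0,0]]' -1 30
python3 -m creep '[[14,-14,0,0,0,0],[14,-14,0,0,0,0],[14,-14,0,0,0,0],[14,-14,0,0,0,0],[14,-14,0,0,0,0]]'
python3 - <<'E'
from h import *
s=r.read_state(); print(s["time"],np.round(s["tool_pos"],3),np.round(s["tcp_rot"],3),s["force"])
n="wrist"; c=r.get_image(n); save(c,"w1.png"); print(c["position"],c["fx"],np.round(rot(c),2).tolist())
for t,z in Z.items():
    print(t,[(round(d["score"],2),np.round(d["pixel"]).tolist(),np.round(plane(c,d["pixel"],z,1)[:2],3).tolist()) for d in r.tip_of(n,t)[:4]])
E
```

```text
time: 1.42
tool_pos: [0.2857, -0.4657, 0.4048]
tcp_rot: [0.991, 0.137, 0.0, 0.0]
force: [0.9, -0.3, 0.2]
opening: 0.0877
gripper_force: 0.0
time: 1.83
tool_pos: [0.3831, -0.2914, 0.4051]
tcp_rot: [0.99, 0.139, 0.001, 0.0]
force: [1.5, -0.7, 0.7]
opening: 0.088
gripper_force: 0.0
1.8333 [ 0.383 -0.291  0.405] [0.99  0.139 0.001 0.   ] [ 1.54425319 -0.66668122  0.66389568]
[ 0.45396678 -0.27040123  0.38495177] 371.64829954431775 [[0.27, 0.93, 0.26], [-0.96, 0.26, 0.07], [-0.0, -0.27, 0.96]]
thick_shaft_center []
slim_shaft_center [(0.97, [214.0, 117.0], [0.446, -0.16])]
large_bearing_center []
small_bearing_center [(0.63, [102.0, 78.0], [0.464, -0.011]), (0.47, [410.0, 90.0], [0.527, -0.345])]
gear_center [(0.98, [322.0, 215.0], [0.377, -0.294]), (0.94, [414.0, 254.0], [0.364, -0.401]), (0.56, [307.0, 296.0], [0.285, -0.304])]
large_vblocks []
small_vblocks []
bearing_tray []
gear_tray [(0.59, [410.0, 90.0], [0.528, -0.346]), (0.41, [100.0, 76.0], [0.466, -0.004])]
```

View pics/w1.png

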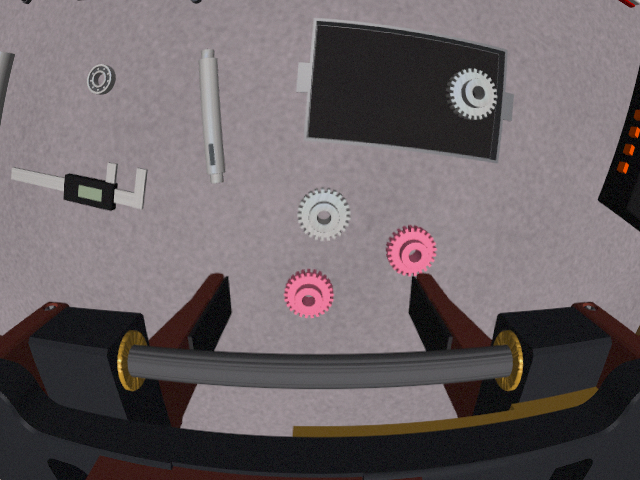

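The grey gear is at (322,215). The pink look-alikes are at (414,254) and (307,296). I'll check it in one crop and compute the tray and shaft directions.

```bash
cat >> h.py <<'E'
def pose():
    s=r.read_state(); q=s["tcp_rot"]; return np.array(s["tool_pos"]),2*np.arctan2(q[1],q[0])
def delta(p,yaw,xyz):  # tool-frame shift in cm from tcp p, tool yaw, to tcp xyz
    d=np.array(xyz)-p; c,s=np.cos(yaw),np.sin(yaw)
    return np.round(100*np.array([c*d[0]+s*d[1], s*d[0]-c*d[1], -d[2]]),2).tolist()
def axis(m,c,z,fish=True):  # centre and yaw of an elongated mask projected on plane z
    P=np.array([plane(c,(x,y),z,fish)[:2] for y,x in np.argwhere(m)],np.float32)
    (ctr,size,ang)=cv2.minAreaRect(P); b=cv2.boxPoints((ctr,size,ang))
    e=[b[1]-b[0],b[2]-b[1]]; l=max(e,key=np.linalg.norm)
    return np.round(ctr,4),np.round(sorted(size),4),round(float(np.degrees(np.arctan2(l[1],l[0]))%180),2)
E
python3 - <<'E'
from h import *
n="wrist"; c=r.get_image(n); save(c,"gear.png",(250,160,490,340),3)
for px in [(316,19),(506,49),(497,160),(307,136)]: print(px,np.round(plane(c,px,.018,1),3))
for t,z in [("gear_tray",.012),("slim_shaft_center",.010),("gear_center",.013)]:
    print(t,[(round(d["score"],2),np.round(d["pixel"]),axis(d["mask"],c,z)) for d in r.silhouettes(n,t)[:3]])
print(delta(*pose(),[.378,-.295,.163+.024]), np.degrees(pose()[1]))
E
```

```text
(316, 19) [ 0.565 -0.24   0.018]
(506, 49) [ 0.605 -0.437  0.018]
(497, 160) [ 0.485 -0.461  0.018]
(307, 136) [ 0.448 -0.263  0.018]
gear_tray [(0.73, array([394.,  84.]), (array([ 0.5284, -0.3457]), array([0.1286, 0.2316]), 101.21))]
slim_shaft_center [(0.91, array([207., 113.]), (array([ 0.4473, -0.1565]), array([0.0211, 0.1421]), 19.52))]
gear_center [(0.91, array([308., 289.]), (array([ 0.2886, -0.3045]), array([0.0558, 0.0564]), 15.93)), (0.84, array([408., 247.]), (array([ 0.3662, -0.3971]), array([0.054 , 0.0578]), 46.34)), (0.62, array([322., 207.]), (array([ 0.3795, -0.2955]), array([0.0511, 0.0511]), 106.48))]
[-0.34, -0.09, 21.76] 15.753905867636506
```

View pics/gear.png

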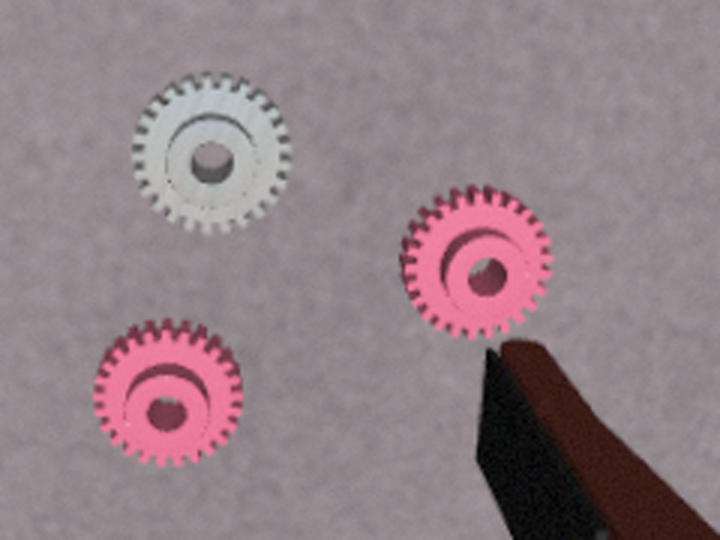

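The crop confirms the grey gear. The other two are pink. Next I descend and grasp.

```bash
python3 -m creep '[[-0.3,-0.1,18,0,0,0],[-0.3,-0.1,18,0,0,0],[-0.3,-0.1,18,0,0,0],[-0.3,-0.1,18,0,0,0],[-0.3,-0.1,18,0,0,0]]' | head -2
python3 -m creep '[[0,0,2,0,0,0],[0,0,3.7,0,0,0],[0,0,3.7,0,0,0]]'
python3 -m creep '[[0,0,0,0,0,0],[0,0,0,0,0,0],[0,0,0,0,0,0],[0,0,0,0,0,0],[0,0,0,0,0,0]]' 1 30
python3 -m creep '[[0,0,0,0,0,0],[0,0,0,0,0,0],[0,0,-2,0,0,0],[0,0,-5,0,0,0],[0,0,-7,0,0,0]]'
python3 - <<'E'
from h import *
print(pose(),delta(*pose(),[.522,-.330,.163+.08]))
E
```

```text
time: 2.95
tool_pos: [0.3766, -0.2934, 0.2199]
time: 3.2
tool_pos: [0.3776, -0.2939, 0.185]
tcp_rot: [0.99, 0.138, -0.002, -0.002]
force: [-0.9, 0.9, 0.7]
opening: 0.0879
gripper_force: 0.0
time: 3.62
tool_pos: [0.3788, -0.2947, 0.1886]
tcp_rot: [0.991, 0.137, 0.001, 0.001]
force: [-1.0, 0.6, -0.4]
opening: 0.0578
gripper_force: 0.0
time: 4.03
tool_pos: [0.3784, -0.2943, 0.2589]
tcp_rot: [0.991, 0.138, -0.0, -0.0]
force: [0.7, -0.3, -2.3]
opening: 0.0534
gripper_force: 30.0
(array([ 0.37839225, -0.29429138,  0.2589338 ]), np.float64(0.27588226475370314)) [12.85, 7.35, 1.59]
```

```bash
python3 -m creep '[[12.9,7.4,0,0,0,0],[12.9,7.4,0,0,0,0],[12.9,7.4,0,0,0,0],[12.9,7.4,0,0,0,0],[12.9,7.4,0,0,0,0]]' |head -2
python3 -m creep '[[0,0,3,0,0,0],[0,0,5.5,0,0,0],[0,0,6.2,0,0,0],[0,0,6.5,0,0,0],[0,0,6.7,0,0,0]]'
python3 -m creep '[[0,0,0,0,0,0],[0,0,0,0,0,0],[0,0,0,0,0,0]]' -0.5
python3 -m creep '[[0,0,0,0,0,0],[0,0,-2,0,0,0],[0,0,-5,0,0,0],[0,0,-9,0,0,0],[0,0,-11,0,0,0]]'
python3 - <<'E'
from h import *
n="wrist"
p=pose();print(p)
c=r.get_image(n)
for t,z in Z.items():
    print(t,[(round(d["score"],2),np.round(d["pixel"]).tolist(),np.round(plane(c,d["pixel"],z,1)[:2],3).tolist()) for d in r.tip_of(n,t)[:4]])
print([(round(d["score"],2),axis(d["mask"],c,.01)) for d in r.silhouettes(n,"slim_shaft_center")[:3]])
E
```

```text
time: 4.45
tool_pos: [0.5277, -0.3303, 0.2578]
time: 4.87
tool_pos: [0.5213, -0.3297, 0.1911]
tcp_rot: [0.991, 0.137, -0.002, -0.002]
force: [-9.9, 5.3, 22.9]
opening: 0.053
gripper_force: 30.0
time: 5.12
tool_pos: [0.523, -0.3309, 0.1917]
tcp_rot: [0.991, 0.137, 0.001, 0.001]
force: [-0.4, -0.5, 0.3]
opening: 0.0654
gripper_force: 0.0
time: 5.53
tool_pos: [0.5237, -0.3311, 0.3049]
tcp_rot: [0.991, 0.137, 0.002, 0.001]
force: [-0.8, -0.1, -0.4]
opening: 0.0659
gripper_force: 0.0
(array([ 0.52366461, -0.33110149,  0.30493505]), np.float64(0.27551020402711573))
thick_shaft_center []
slim_shaft_center [(0.71, [110.0, 265.0], [0.447, -0.16])]
large_bearing_center []
small_bearing_center [(0.96, [2.0, 204.0], [0.467, -0.011])]
gear_center [(0.88, [314.0, 245.0], [0.515, -0.329]), (0.76, [344.0, 412.0], [0.362, -0.4]), (0.76, [234.0, 443.0], [0.282, -0.305])]
large_vblocks []
small_vblocks [(0.94, [131.0, 9.0], [0.667, -0.127])]
bearing_tray []
gear_tray [(0.96, [338.0, 230.0], [0.529, -0.345])]
[(0.78, (array([ 0.4585, -0.1524]), array([0.0255, 0.1163]), 19.32))]
```

```bash
python3 -m creep '[[-2.7,-18.6,-5.5,0,0,-3.7],[-2.7,-18.6,-5.5,0,0,-3.7],[-2.7,-18.6,-5.5,0,0,-3.7],[-2.7,-18.6,-5.5,0,0,-3.7],[-2.7,-18.6,-5.5,0,0,-3.7]]' -1 |head -2
python3 -m creep '[[0,0,0,0,0,0],[0,0,0,0,0,0],[0,0,0,0,0,0]]' |head -2
python3 - <<'E'
from h import *
n="wrist"
p=pose();print(p[0],np.degrees(p[1]))
c=r.get_image(n); save(c,"w2.png")
for t,z in Z.items():
    print(t,[(round(d["score"],2),np.round(d["pixel"]).tolist(),np.round(plane(c,d["pixel"],z,1)[:2],3).tolist()) for d in r.tip_of(n,t)[:4]])
for t,z in [("slim_shaft_center",.01),("small_vblocks",.008),("thick_shaft_center",.017)]:print(t,[(round(d["score"],2),axis(d["mask"],c,z)) for d in r.silhouettes(n,t)[:3]])
E
```

```text
time: 6.5
tool_pos: [0.4449, -0.156, 0.356]
time: 6.75
tool_pos: [0.4464, -0.1596, 0.3556]
[ 0.44643648 -0.15962917  0.35558347] 19.475024416728356
thick_shaft_center [(0.93, [26.0, 147.0], [0.422, 0.166])]
slim_shaft_center [(0.89, [318.0, 217.0], [0.447, -0.157])]
large_bearing_center []
small_bearing_center [(0.93, [176.0, 148.0], [0.465, -0.011])]
gear_center [(0.78, [396.0, 395.0], [0.287, -0.306]), (0.74, [512.0, 212.0], [0.516, -0.332])]
large_vblocks [(0.59, [511.0, 210.0], [0.519, -0.338])]
small_vblocks []
bearing_tray []
gear_tray [(0.62, [520.0, 206.0], [0.526, -0.347])]
slim_shaft_center [(0.92, (array([ 0.4458, -0.1572]), array([0.0206, 0.1416]), 19.53))]
small_vblocks [(0.62, (array([ 0.6298, -0.1338]), array([0.0558, 0.0801]), 101.04))]
thick_shaft_center [(0.74, (array([0.4203, 0.1676]), array([0.0464, 0.1285]), 178.86))]
```

View pics/w2.png

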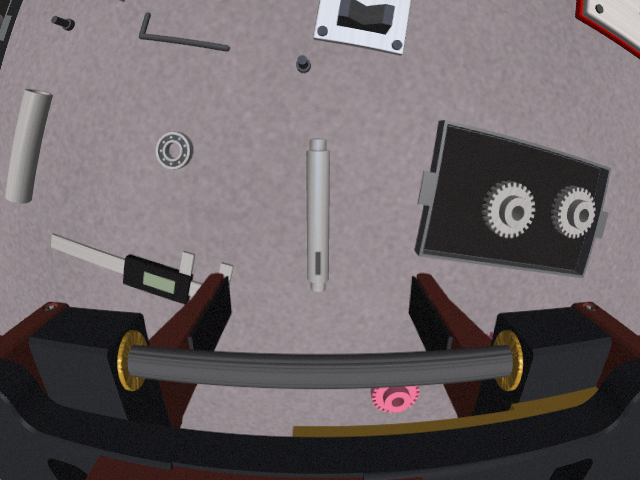

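```bash
python3 -m creep '[[0.1,-0.2,14,0,0,0],[0.1,-0.2,14,0,0,0],[0.1,-0.2,14,0,0,0],[0.1,-0.2,14,0,0,0],[0.1,-0.2,14,0,0,0]]' |head -2
python3 -m creep '[[0,0,2,0,0,0],[0,0,3,0,0,0],[0,0,3,0,0,0],[0,0,3,0,0,0]]'
python3 -m creep '[[0,0,0,0,0,0],[0,0,0,0,0,0],[0,0,0,0,0,0],[0,0,0,0,0,0],[0,0,0,0,0,0]]' 1 35 |tail -2
python3 -m creep '[[0,0,0,0,0,0],[0,0,0,0,0,0],[0,0,0,0,0,0],[0,0,0,0,0,0],[0,0,0,0,0,0]]' 
python3 -m creep '[[0,0,0,0,0,0],[0,0,0,0,0,0],[0,0,-3,0,0,0],[0,0,-7,0,0,0],[0,0,-11,0,0,0]]'
python3 - <<'E'
from h import *
p=pose();print(p[0],np.degrees(p[1]),delta(*p,[.600,-.135,.33]))
E
```

```text
time: 7.82
tool_pos: [0.4449, -0.1562, 0.2122]
time: 8.15
tool_pos: [0.4468, -0.1568, 0.1863]
tcp_rot: [0.986, 0.169, 0.0, 0.0]
force: [0.3, -0.1, -0.0]
opening: 0.0878
gripper_force: 0.0
opening: 0.058
gripper_force: 0.0
time: 8.98
tool_pos: [0.4465, -0.1567, 0.1856]
tcp_rot: [0.986, 0.169, -0.0, -0.0]
force: [0.5, 0.1, 0.3]
opening: 0.0249
gripper_force: 0.0
time: 9.4
tool_pos: [0.4455, -0.1564, 0.2958]
tcp_rot: [0.986, 0.17, -0.002, -0.001]
force: [1.2, -0.2, -2.2]
opening: 0.0192
gripper_force: 35.0
[ 0.44553428 -0.15640034  0.29579077] 19.52132799650439 [15.27, 3.14, -3.42]
```

```bash
python3 -m creep '[[15.3,3.1,-3.5,0,0,8.5],[15.3,3.1,-3.5,0,0,8.5],[15.3,3.1,-3.5,0,0,8.5],[15.3,3.1,-3.5,0,0,8.5],[15.3,3.1,-3.5,0,0,8.5]]' |head -2
python3 -m creep '[[0,0,0,0,0,0],[0,0,0,0,0,0],[0,0,0,0,0,0]]' |head -2
python3 - <<'E'
from h import *
n="wrist"
p=pose();print(p[0],np.degrees(p[1]))
c=r.get_image(n); save(c,"w3.png")
for t in ["slim_shaft_center","small_vblocks","large_vblocks"]:
    z=.05 if "slim" in t else 0
    print(t,[(round(d["score"],2),np.round(d["pixel"]).tolist(),np.round(plane(c,d["pixel"],z,1)[:2],3).tolist()) for d in r.tip_of(n,t)[:4]])
for t,z in [("slim_shaft_center",p[0][2]-.175),("small_vblocks",.008)]:print(t,[(round(d["score"],2),axis(d["mask"],c,z)) for d in r.silhouettes(n,t)[:3]])
E
```

```text
time: 9.82
tool_pos: [0.6068, -0.1323, 0.3324]
time: 10.07
tool_pos: [0.5995, -0.1354, 0.3296]
[ 0.59951731 -0.13540936  0.32960382] 10.954854070687173
slim_shaft_center [(0.59, [322.0, 300.0], [0.551, -0.146])]
small_vblocks [(0.78, [327.0, 142.0], [0.667, -0.127]), (0.42, [171.0, 332.0], [0.459, -0.008])]
large_vblocks [(0.76, [69.0, 112.0], [0.663, 0.123])]
slim_shaft_center [(0.57, (array([ 0.5963, -0.1351]), array([0.02 , 0.145]), 10.87)), (0.23, (array([ 0.5688, -0.0587]), array([0.0056, 0.0185]), 148.21))]
small_vblocks [(0.75, (array([ 0.6691, -0.1274]), array([0.0811, 0.1312]), 9.74))]
```

View pics/w3.png

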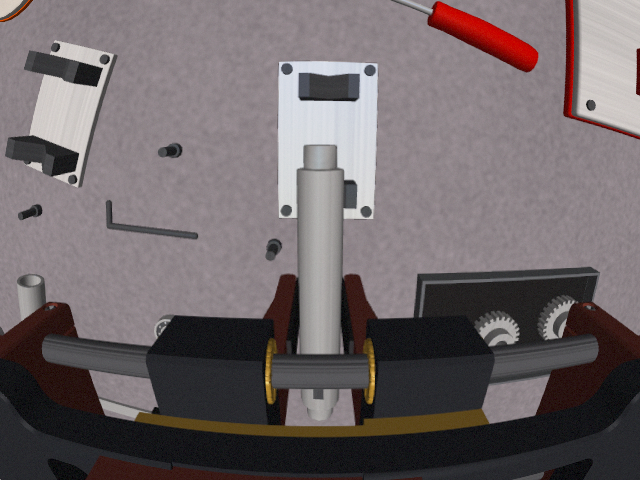

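```bash
python3 - <<'E'
from h import *
n="wrist"
p=pose(); c=r.get_image(n)
q=np.array([plane(c,x,.008,1)[:2] for x in [(278,63),(379,62),(377,219),(279,218)]])
print(q.round(4).tolist(),q.mean(0)); print(axis(np.zeros(1),c,0) if 0 else [np.degrees(np.arctan2(*(v[::-1]))) for v in (q[0]-q[3],q[1]-q[2],q[0]-q[1])])
print(delta(*p,[.6682,-.1272,.25]))
E
```

```text
[[0.7259, -0.0761], [0.7428, -0.1556], [0.6144, -0.1807], [0.5996, -0.0998]] [ 0.67064865 -0.12804869]
[np.float64(10.642704348425179), np.float64(11.088292819589004), np.float64(101.94787457133381)]
[6.78, 0.51, 8.07]
```

```bash
python3 -m creep '[[7.1,0.5,0,0,0,0],[7.1,0.5,0,0,0,0],[7.1,0.5,3,0,0,0],[7.1,0.5,7,0,0,0],[7.1,0.5,9,0,0,0]]' |head -2
python3 -m creep '[[0,0,1,0,0,0],[0,0,1.8,0,0,0],[0,0,2.3,0,0,0],[0,0,2.5,0,0,0],[0,0,2.6,0,0,0]]' 
python3 -m creep '[[0,0,0,0,0,0],[0,0,0,0,0,0],[0,0,0,0,0,0]]'
python3 -m creep '[[0,0,0,0,0,0],[0,0,0,0,0,0],[0,0,0,0,0,0],[0,0,0,0,0,0],[0,0,0,0,0,0]]' -0.5
python3 -m creep '[[0,0,-1,0,0,0],[0,0,-4,0,0,0],[0,0,-8,0,0,0],[0,0,-12,0,0,0],[0,0,-14,0,0,0]]' |head -2
python3 -m creep '[[0,0,0,0,0,0],[0,0,0,0,0,0]]' |head -2
python3 - <<'E'
from h import *
n="wrist"
p=pose();print(p[0],np.degrees(p[1]))
c=r.get_image(n); save(c,"w4.png",(180,60,460,400),1.7)
for t,z in [("slim_shaft_center",.038),("small_vblocks",.008),("large_vblocks",.008),("small_bearing_center",.005)]:print(t,[(round(d["score"],2),axis(d["mask"],c,z)) for d in r.silhouettes(n,t)[:3]])
E
```

```text
time: 10.83
tool_pos: [0.6707, -0.1259, 0.2367]
time: 11.25
tool_pos: [0.6723, -0.1264, 0.2158]
tcp_rot: [0.995, 0.096, 0.001, 0.0]
force: [0.2, 0.3, -1.6]
opening: 0.0194
gripper_force: 35.0
time: 11.5
tool_pos: [0.672, -0.1263, 0.2156]
tcp_rot: [0.995, 0.096, 0.001, 0.0]
force: [0.4, -0.6, -2.0]
opening: 0.0189
gripper_force: 35.0
time: 11.92
tool_pos: [0.6718, -0.1262, 0.2149]
tcp_rot: [0.995, 0.096, 0.0, 0.0]
force: [-0.6, -0.3, 0.4]
opening: 0.049
gripper_force: 0.0
time: 12.33
tool_pos: [0.6727, -0.1263, 0.3609]
time: 12.5
tool_pos: [0.672, -0.1262, 0.357]
[ 0.67199669 -0.12622964  0.3569777 ] 10.99710535327233
slim_shaft_center [(0.93, (array([ 0.6711, -0.1262]), array([0.0212, 0.1432]), 9.65))]
small_vblocks [(0.58, (array([ 0.6692, -0.127 ]), array([0.08 , 0.129]), 10.28))]
large_vblocks [(0.69, (array([0.6622, 0.1377]), array([0.1108, 0.1402]), 168.67))]
small_bearing_center []
```

View pics/w4.png

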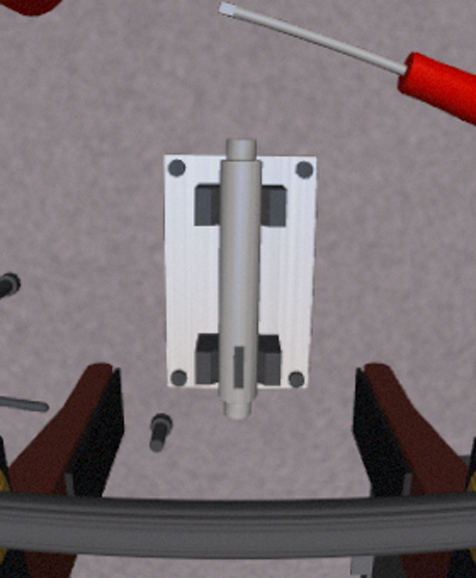

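```bash
python3 -m creep '[[-18,-15.2,5.7,0,0,0],[-18,-15.2,5.7,0,0,0],[-18,-15.2,5.7,0,0,0],[-18,-15.2,5.7,0,0,0],[-18,-15.2,5.7,0,0,0]]' -1 |head -2
python3 -m creep '[[-3,-2.5,1,0,0,0],[-3,-2.5,1,0,0,0],[-3,-2.5,1,0,0,0],[-3,-2.5,1,0,0,0]]' |head -2
python3 - <<'E'
from h import *
n="wrist"
p=pose();print(p[0],np.degrees(p[1]))
c=r.get_image(n)
for t,z in Z.items():
    print(t,[(round(d["score"],2),np.round(d["pixel"]).tolist(),np.round(plane(c,d["pixel"],z,1)[:2],3).tolist()) for d in r.tip_of(n,t)[:4]])
for t,z in [("small_bearing_center",.011),("thick_shaft_center",.017)]:print(t,[(round(d["score"],2),axis(d["mask"],c,z)) for d in r.silhouettes(n,t)[:3]])
E
```

```text
time: 13.17
tool_pos: [0.4927, -0.0268, 0.3044]
time: 13.5
tool_pos: [0.4614, -0.0088, 0.2957]
[ 0.46135445 -0.00883753  0.29567202] 11.006471390206244
thick_shaft_center [(0.66, [104.0, 245.0], [0.423, 0.166])]
slim_shaft_center [(0.8, [538.0, 1.0], [0.69, -0.144])]
large_bearing_center [(0.6, [25.0, 275.0], [0.365, 0.274])]
small_bearing_center [(0.74, [322.0, 231.0], [0.464, -0.009])]
gear_center [(0.31, [537.0, 4.0], [0.684, -0.142])]
large_vblocks [(0.35, [538.0, 2.0], [0.694, -0.15])]
small_vblocks [(0.77, [510.0, 21.0], [0.665, -0.125])]
bearing_tray [(0.29, [537.0, 3.0], [0.693, -0.149])]
gear_tray []
small_bearing_center [(0.9, (array([ 0.4638, -0.0093]), array([0.0341, 0.0359]), 10.96))]
thick_shaft_center [(0.88, (array([0.4219, 0.1675]), array([0.0403, 0.1292]), 177.63)), (0.43, (array([ 0.6488, -0.1445]), array([0.0267, 0.0816]), 9.18))]
```

```bash
python3 -m creep '[[0.2,0.1,4,0,0,0],[0.2,0.1,8,0,0,0],[0.2,0.1,10,0,0,0],[0.2,0.1,11,0,0,0],[0.2,0.1,11.2,0,0,0]]' 
python3 -m creep '[[0,0,0,0,0,0],[0,0,0,0,0,0],[0,0,0,0,0,0],[0,0,0,0,0,0],[0,0,0,0,0,0]]' 1 25 |tail -2
python3 -m creep '[[0,0,0,0,0,0],[0,0,0,0,0,0],[0,0,0,0,0,0],[0,0,0,0,0,0],[0,0,0,0,0,0]]' 
python3 -m creep '[[0,0,-1,0,0,0],[0,0,-4,0,0,0],[0,0,-8,0,0,0],[0,0,-12,0,0,0],[0,0,-15,0,0,0]]'
python3 - <<'E'
from h import *
p=pose();print(p[0],np.degrees(p[1]),delta(*p,[.53,.30,.33]))
E
```

```text
time: 14.52
tool_pos: [0.4621, -0.0093, 0.1824]
tcp_rot: [0.995, 0.096, -0.002, 0.0]
force: [-3.5, 0.0, 6.6]
opening: 0.0879
gripper_force: 2.7
opening: 0.0581
gripper_force: 0.0
time: 15.35
tool_pos: [0.4629, -0.0094, 0.1837]
tcp_rot: [0.995, 0.096, 0.0, 0.0]
force: [-1.1, -0.8, 1.5]
opening: 0.0344
gripper_force: 25.0
time: 15.77
tool_pos: [0.4628, -0.0091, 0.3371]
tcp_rot: [0.995, 0.096, 0.001, -0.0]
force: [0.9, 0.2, -0.1]
opening: 0.0345
gripper_force: 25.0
[ 0.46276851 -0.00909674  0.33707645] 11.018285262021609 [12.51, -29.05, 0.71]
```

```bash
python3 -m creep '[[12.5,-29,-1.5,0,0,0],[12.5,-29,-1.5,0,0,0],[12.5,-29,-1.5,0,0,0],[12.5,-29,-1.5,0,0,0],[12.5,-29,-1.5,0,0,0]]' |head -2
python3 -m creep '[[4.2,-9.8,0,0,0,0],[4.2,-9.8,0,0,0,0],[4.2,-9.8,0,0,0,0],[4.2,-9.8,0,0,0,0],[4.2,-9.8,0,0,0,0]]'
python3 - <<'E'
from h import *
n="wrist"
p=pose();print(p[0],np.degrees(p[1]))
c=r.get_image(n);save(c,"w5.png")
for t,z in Z.items():
    print(t,[(round(d["score"],2),np.round(d["pixel"]).tolist(),np.round(plane(c,d["pixel"],z,1)[:2],3).tolist()) for d in r.tip_of(n,t)[:4]])
for t,z in [("bearing_tray",.018),("thick_shaft_center",.017),("large_bearing_center",.012),("large_vblocks",.008)]:print(t,[(round(d["score"],2),axis(d["mask"],c,z)) for d in r.silhouettes(n,t)[:3]])
E
```

```text
time: 16.18
tool_pos: [0.507, 0.1957, 0.3446]
time: 16.6
tool_pos: [0.5291, 0.2997, 0.3437]
tcp_rot: [0.995, 0.097, -0.0, -0.0]
force: [-0.2, -0.6, -0.7]
opening: 0.0341
gripper_force: 25.0
[0.52910611 0.29965646 0.34370864] 11.171034529114296
thick_shaft_center []
slim_shaft_center []
large_bearing_center [(0.75, [314.0, 376.0], [0.365, 0.274])]
small_bearing_center [(0.94, [319.0, 299.0], [0.454, 0.287]), (0.41, [310.0, 375.0], [0.365, 0.279])]
gear_center []
large_vblocks [(0.57, [526.0, 121.0], [0.663, 0.126])]
small_vblocks []
bearing_tray [(0.63, [256.0, 180.0], [0.553, 0.362])]
gear_tray []
bearing_tray [(0.76, (array([0.5503, 0.3621]), array([0.1267, 0.2281]), 87.74))]
thick_shaft_center [(0.6, (array([0.476 , 0.1654]), array([0.0264, 0.0386]), 99.19))]
large_bearing_center [(0.85, (array([0.3456, 0.2702]), array([0.0128, 0.0369]), 101.54))]
large_vblocks [(0.98, (array([0.6637, 0.1172]), array([0.1051, 0.1363]), 169.21))]
```

View pics/w5.png

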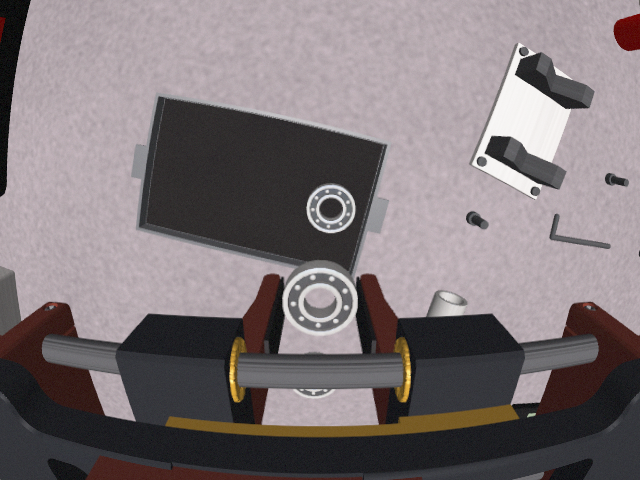

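```bash
python3 -m creep '[[7.9,-9.2,0,0,0,0],[7.9,-9.2,3,0,0,0],[7.9,-9.2,6,0,0,0],[7.9,-9.2,9,0,0,0],[7.9,-9.2,11,0,0,0]]' |head -2
python3 -m creep '[[0,0,2,0,0,0],[0,0,3,0,0,0],[0,0,3.9,0,0,0],[0,0,4.3,0,0,0],[0,0,4.6,0,0,0]]'
python3 -m creep '[[0,0,0,0,0,0],[0,0,0,0,0,0],[0,0,0.1,0,0,0]]'
```

```text
time: 17.72
tool_pos: [0.5891, 0.4062, 0.2298]
time: 18.13
tool_pos: [0.5901, 0.4037, 0.1882]
tcp_rot: [0.995, 0.096, 0.001, -0.0]
force: [-0.1, -0.5, -0.6]
opening: 0.0341
gripper_force: 25.0
time: 18.38
tool_pos: [0.5902, 0.4039, 0.188]
tcp_rot: [0.995, 0.096, 0.001, -0.001]
force: [0.3, 0.1, -1.3]
opening: 0.0343
gripper_force: 25.0
```

```bash
python3 -m creep '[[0,0,0,0,0,0],[0,0,0,0,0,0],[0,0,0,0,0,0],[0,0,0,0,0,0]]' -0.05 |tail -2
python3 -m creep '[[0,0,-1,0,0,0],[0,0,-4,0,0,0],[0,0,-8,0,0,0],[-3,1,-11,0,0,0],[-7,2.4,-11,0,0,0]]' |head -2
python3 -m creep '[[-17.6,5.9,0,0,0,0],[-17.6,5.9,0,0,0,0],[-17.6,5.9,0,0,0,0],[-17.6,5.9,0,0,0,0],[-17.6,5.9,0,0,0,0]]' -1 |head -2
python3 -m creep '[[0,0,0,0,0,0],[0,0,0,0,0,0],[0,0,0,0,0,0]]'
python3 - <<'E'
from h import *
n="wrist"
p=pose();print(p[0],np.degrees(p[1]))
c=r.get_image(n);save(c,"w6.png")
for t in ["large_bearing_center","small_bearing_center","thick_shaft_center"]:
    z=Z[t]
    print(t,[(round(d["score"],2),np.round(d["pixel"]).tolist(),np.round(plane(c,d["pixel"],z,1)[:2],3).tolist()) for d in r.tip_of(n,t)[:4]])
for t,z in [("thick_shaft_center",.017),("large_bearing_center",.012)]:print(t,[(round(d["score"],2),axis(d["mask"],c,z)) for d in r.silhouettes(n,t)[:3]])
E
```

```text
opening: 0.0457
gripper_force: 0.0
time: 19.13
tool_pos: [0.5301, 0.3702, 0.3038]
time: 19.55
tool_pos: [0.3619, 0.2737, 0.2966]
time: 19.8
tool_pos: [0.367, 0.277, 0.2974]
tcp_rot: [0.995, 0.096, 0.001, -0.001]
force: [0.2, 0.4, -0.1]
opening: 0.0879
gripper_force: 0.0
[0.36702416 0.27702681 0.29739535] 10.986347508363771
large_bearing_center [(0.69, [325.0, 239.0], [0.365, 0.274])]
small_bearing_center []
thick_shaft_center [(0.69, [481.0, 196.0], [0.423, 0.165])]
thick_shaft_center [(0.94, (array([0.4218, 0.1665]), array([0.0386, 0.128 ]), 177.9))]
large_bearing_center [(0.95, (array([0.3666, 0.2749]), array([0.0508, 0.0533]), 10.92))]
```

View pics/w6.png

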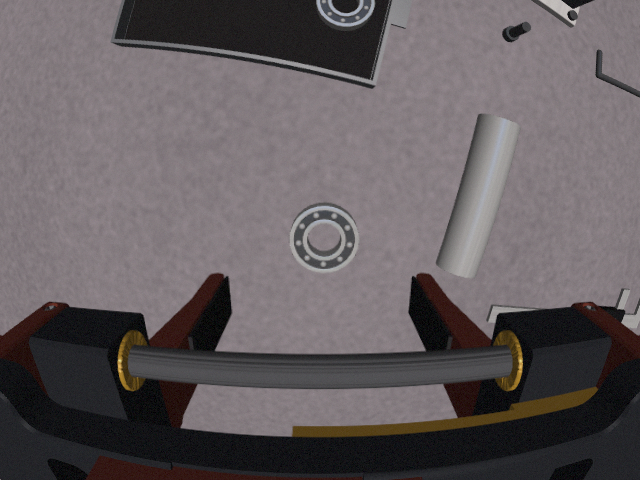

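```bash
python3 -m creep '[[-0.2,0.2,4,0,0,0],[-0.2,0.2,8,0,0,0],[-0.2,0.2,10,0,0,0],[-0.2,0.2,10.8,0,0,0],[-0.2,0.2,11.1,0,0,0]]' |head -2
python3 -m creep '[[0,0,0,0,0,0],[0,0,0,0,0,0],[0,0,0,0,0,0],[0,0,0,0,0,0],[0,0,0,0,0,0]]' 1 30 
python3 -m creep '[[0,0,0,0,0,0],[0,0,0,0,0,0],[0,0,-1,0,0,0],[0,0,-4,0,0,0],[0,0,-8,0,0,0]]'
python3 - <<'E'
from h import *
p=pose();print(p[0],np.degrees(p[1]),delta(*p,[.527,.368,p[0][2]]))
E
```

```text
time: 20.52
tool_pos: [0.3641, 0.2739, 0.1841]
time: 20.93
tool_pos: [0.3648, 0.2741, 0.1864]
tcp_rot: [0.995, 0.096, 0.001, -0.0]
force: [0.1, -0.6, 0.1]
opening: 0.058
gripper_force: 0.0
time: 21.35
tool_pos: [0.3633, 0.273, 0.2648]
tcp_rot: [0.995, 0.096, -0.003, 0.001]
force: [1.2, 0.4, -0.8]
opening: 0.0512
gripper_force: 30.0
[0.36325656 0.27304217 0.26480551] 11.038708361729213 [17.89, -6.18, -0.0]
```

```bash
python3 -m creep '[[17.9,-6.6,0,0,0,0],[17.9,-6.6,0,0,0,0],[17.9,-6.6,0,0,0,0],[17.9,-6.6,0,0,0,0],[17.9,-6.6,2,0,0,0]]' |head -2
python3 -m creep '[[0,0,2,0,0,0],[0,0,3.7,0,0,0],[0,0,4.8,0,0,0],[0,0,5.3,0,0,0],[0,0,5.5,0,0,0]]'
python3 -m creep '[[0,0,0,0,0,0],[0,0,0,0,0,0],[0,0,0,0,0,0]]'
python3 -m creep '[[0,0,0.1,0,0,0],[0,0,0.1,0,0,0],[0,0,0.1,0,0,0],[0,0,0.1,0,0,0]]' -0.4
```

```text
time: 21.77
tool_pos: [0.5321, 0.3754, 0.25]
time: 22.18
tool_pos: [0.5271, 0.3725, 0.19]
tcp_rot: [0.995, 0.096, -0.001, 0.0]
force: [0.5, -0.3, -1.2]
opening: 0.0513
gripper_force: 30.0
time: 22.43
tool_pos: [0.5278, 0.3731, 0.1917]
tcp_rot: [0.995, 0.096, 0.001, -0.0]
force: [0.9, -0.2, 0.6]
opening: 0.0514
gripper_force: 30.0
time: 22.77
tool_pos: [0.5276, 0.3729, 0.1898]
tcp_rot: [0.995, 0.096, 0.0, -0.0]
force: [-0.1, -0.1, 0.2]
opening: 0.0617
gripper_force: 0.0
```

```bash
python3 -m creep '[[0,0,-1,0,0,0],[0,0,-4,0,0,0],[0,0,-8,0,0,0],[0,0,-12,0,0,0],[-2,2.5,-15,0,0,0]]' |head -2
python3 -m creep '[[-12.3,15.8,0,0,0,12],[-12.3,15.8,0,0,0,12],[-12.3,15.8,0,0,0,12],[-12.3,15.8,0,0,0,12],[-12.3,15.8,0,0,0,12]]' -1 |head -2
python3 -m creep '[[0,0,0,0,0,0],[0,0,0,0,0,0],[0,0,0,0,0,0]]' |head -3
python3 - <<'E'
from h import *
n="wrist"
p=pose();print(p[0],np.degrees(p[1]))
c=r.get_image(n);save(c,"w7.png")
for t in ["large_bearing_center","small_bearing_center","thick_shaft_center","large_vblocks"]:
    z=Z[t]
    print(t,[(round(d["score"],2),np.round(d["pixel"]).tolist(),np.round(plane(c,d["pixel"],z,1)[:2],3).tolist()) for d in r.tip_of(n,t)[:4]])
for t,z in [("thick_shaft_center",.017)]:print(t,[(round(d["score"],2),axis(d["mask"],c,z)) for d in r.silhouettes(n,t)[:3]])
E
```

```text
time: 23.18
tool_pos: [0.5141, 0.3504, 0.3428]
time: 23.6
tool_pos: [0.4211, 0.1649, 0.3385]
time: 23.85
tool_pos: [0.4232, 0.1681, 0.3389]
tcp_rot: [1.0, -0.009, 0.001, -0.001]
[0.42323088 0.16808897 0.33893616] -0.9846399540794578
large_bearing_center [(0.91, [95.0, 117.0], [0.531, 0.377])]
small_bearing_center [(0.88, [73.0, 59.0], [0.594, 0.406])]
thick_shaft_center [(0.77, [322.0, 228.0], [0.421, 0.167]), (0.22, [74.0, 59.0], [0.591, 0.397])]
large_vblocks []
thick_shaft_center [(0.91, (array([0.4199, 0.1667]), array([0.035 , 0.1286]), 178.25))]
```

View pics/w7.png

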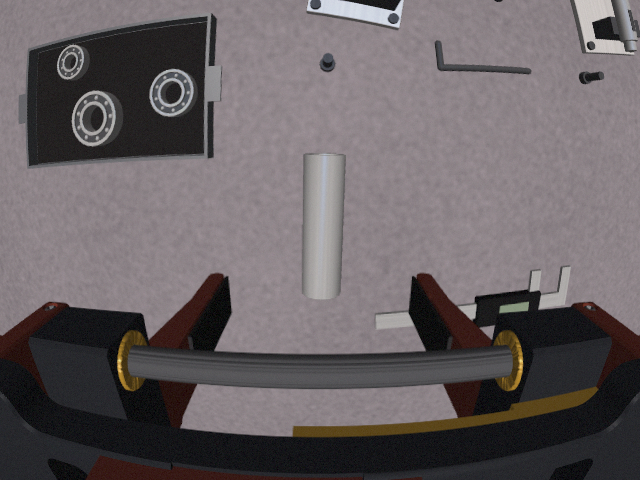

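```bash
python3 -m creep '[[-0.3,0.1,4,0,0,0.8],[-0.3,0.1,8,0,0,0.8],[-0.3,0.1,11.5,0,0,0.8],[-0.3,0.1,13,0,0,0.8],[-0.3,0.1,14,0,0,0.8]]' |head -2
python3 -m creep '[[0,0,0.8,0,0,0],[0,0,1.3,0,0,0],[0,0,1.3,0,0,0]]' |head -2
python3 -m creep '[[0,0,0,0,0,0],[0,0,0,0,0,0],[0,0,0,0,0,0],[0,0,0,0,0,0],[0,0,0,0,0,0]]' 1 40 |tail -2
python3 -m creep '[[0,0,0,0,0,0],[0,0,0,0,0,0],[0,0,0,0,0,0],[0,0,0,0,0,0],[0,0,0,0,0,0]]'
python3 -m creep '[[0,0,-1,0,0,0],[0,0,-4,0,0,0],[0,0,-8,0,0,0],[0,0,-12,0,0,0],[0,0,-15,0,0,0]]'
python3 - <<'E'
from h import *
p=pose();print(p[0],np.degrees(p[1]),delta(*p,[.600,.14,.34]))
E
```

```text
time: 24.57
tool_pos: [0.419, 0.1665, 0.1956]
time: 24.82
tool_pos: [0.42, 0.1667, 0.1848]
opening: 0.0583
gripper_force: 0.0
time: 25.65
tool_pos: [0.4198, 0.1664, 0.185]
tcp_rot: [1.0, -0.016, -0.0, 0.0]
force: [-0.2, -0.4, 0.4]
opening: 0.0334
gripper_force: 40.0
time: 26.07
tool_pos: [0.4193, 0.1665, 0.3379]
tcp_rot: [1.0, -0.015, 0.0, -0.0]
force: [0.4, -0.1, -4.1]
opening: 0.0333
gripper_force: 40.0
[0.41928863 0.16647327 0.33792361] -1.7676332243985686 [18.14, 2.09, -0.21]
```

```bash
python3 -m creep '[[17.6,2.2,-1,0,0,9],[17.6,2.2,-1,0,0,9],[17.6,2.2,-1,0,0,9],[17.6,2.2,-1,0,0,9],[17.6,2.2,-1,0,0,9]]' |head -2
python3 -m creep '[[0,0,0,0,0,0],[0,0,0,0,0,0],[0,0,0,0,0,0]]' |head -3
python3 - <<'E'
from h import *
n="wrist"
p=pose();print(p[0],np.degrees(p[1]))
c=r.get_image(n);save(c,"w8.png")
for t in ["large_vblocks"]:
    z=Z[t]
    print(t,[(round(d["score"],2),np.round(d["pixel"]).tolist(),np.round(plane(c,d["pixel"],z,1)[:2],4).tolist()) for d in r.tip_of(n,t)[:4]])
for t,z in [("thick_shaft_center",p[0][2]-.168),("large_vblocks",.008)]:print(t,[(round(d["score"],2),axis(d["mask"],c,z)) for d in r.silhouettes(n,t)[:3]])
E
```

```text
time: 26.48
tool_pos: [0.5999, 0.1362, 0.3457]
time: 26.73
tool_pos: [0.5934, 0.1393, 0.3444]
tcp_rot: [0.996, -0.094, -0.001, 0.0]
[0.59342815 0.1393287  0.34442452] -10.731071981453624
large_vblocks [(0.81, [318.0, 141.0], [0.6604, 0.1288])]
thick_shaft_center [(0.75, (array([0.5889, 0.1406]), array([0.0343, 0.1365]), 168.74))]
large_vblocks [(0.98, (array([0.6634, 0.1264]), array([0.08, 0.13]), 169.39))]
```

View pics/w8.png

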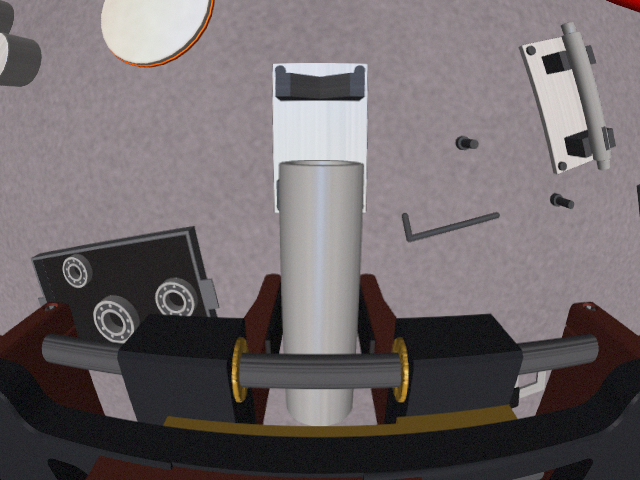

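```bash
python3 -m creep '[[3.6,0,0,0,0,0],[7.2,0,0,0,0,0],[7.2,0,3,0,0,0],[7.2,0,7,0,0,0],[7.2,0,10,0,0,0]]' |head -2
python3 -m creep '[[0,0,1,0,0,0],[0,0,1.8,0,0,0],[0,0,2.3,0,0,0],[0,0,2.6,0,0,0],[0,0,2.7,0,0,0]]'
python3 -m creep '[[0,0,0,0,0,0],[0,0,0,0,0,0],[0,0,0,0,0,0]]'
```

```text
time: 27.35
tool_pos: [0.6653, 0.1253, 0.2431]
time: 27.77
tool_pos: [0.6663, 0.1257, 0.2194]
tcp_rot: [0.996, -0.094, 0.001, -0.0]
force: [0.3, 0.2, -3.4]
opening: 0.0334
gripper_force: 40.0
time: 28.02
tool_pos: [0.6661, 0.1255, 0.2191]
tcp_rot: [0.996, -0.094, 0.001, -0.0]
force: [-0.2, 0.2, -3.8]
opening: 0.0335
gripper_force: 40.0
```

```bash
python3 -m creep '[[0,0,0.1,0,0,0],[0,0,0.2,0,0,0],[0,0,0.3,0,0,0],[0,0,0.3,0,0,0]]'
python3 -m creep '[[0,0,0,0,0,0],[0,0,0,0,0,0],[0,0,0,0,0,0],[0,0,0,0,0,0],[0,0,0,0,0,0]]' -0.5 |tail -2
python3 -m creep '[[0,0,-1,0,0,0],[0,0,-4,0,0,0],[0,0,-8,0,0,0],[0,0,-12,0,0,0],[0,0,-15,0,0,0]]' -1 |head -2
python3 -m creep '[[0,0,0,0,0,0],[0,0,0,0,0,0],[0,0,0,0,0,0]]' |head -3
python3 - <<'E'
from h import *
n="wrist"
p=pose();print(p[0],np.degrees(p[1]))
c=r.get_image(n);save(c,"w9.png")
for t,z in [("thick_shaft_center",.048),("large_vblocks",.008),("slim_shaft_center",.038)]:print(t,[(round(d["score"],2),axis(d["mask"],c,z)) for d in r.silhouettes(n,t)[:3]])
c=r.get_image("scene");save(c,"s2.png")
for t in ["large_bearing_center","small_bearing_center","gear_center"]:
    z=Z[t]+.003
    print(t,[(round(d["score"],2),np.round(d["pixel"]).tolist(),np.round(plane(c,d["pixel"],z)[:2],4).tolist()) for d in r.tip_of("scene",t)[:4]])
E
```

```text
time: 28.35
tool_pos: [0.666, 0.1256, 0.2162]
tcp_rot: [0.996, -0.094, 0.0, -0.0]
force: [-1.7, -1.9, 4.7]
opening: 0.0333
gripper_force: 40.0
opening: 0.063
gripper_force: 0.0
time: 29.18
tool_pos: [0.666, 0.1256, 0.3693]
time: 29.43
tool_pos: [0.6653, 0.1253, 0.3648]
tcp_rot: [0.996, -0.094, -0.0, 0.0]
[0.66533078 0.12526713 0.36477238] -10.798316150540806
thick_shaft_center [(0.91, (array([0.6657, 0.1259]), array([0.0339, 0.1267]), 169.28))]
large_vblocks [(0.56, (array([0.6629, 0.1264]), array([0.0801, 0.1307]), 169.43))]
slim_shaft_center [(0.65, (array([ 0.6706, -0.1266]), array([0.027 , 0.1451]), 10.16))]
large_bearing_center [(0.7, [431.0, 178.0], [0.5284, 0.3816])]
small_bearing_center [(0.45, [457.0, 182.0], [0.5842, 0.4072])]
gear_center [(0.74, [130.0, 286.0], [0.2845, -0.3049]), (0.72, [111.0, 340.0], [0.3663, -0.4025]), (0.71, [207.0, 361.0], [0.5227, -0.3283]), (0.57, [436.0, 191.0], [0.5674, 0.3326])]
```

View pics/w9.png

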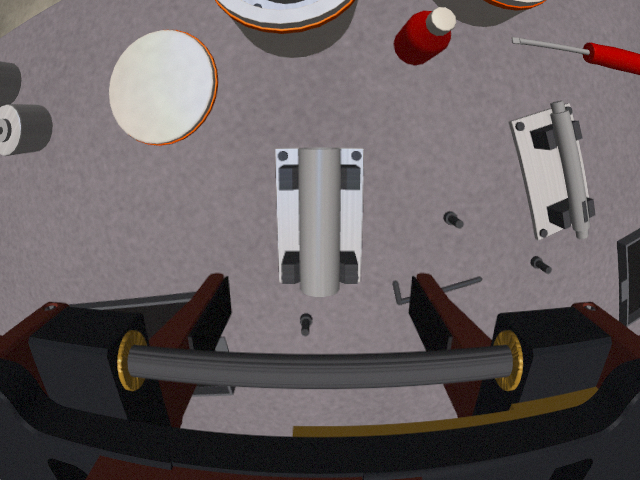

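View pics/s2.png

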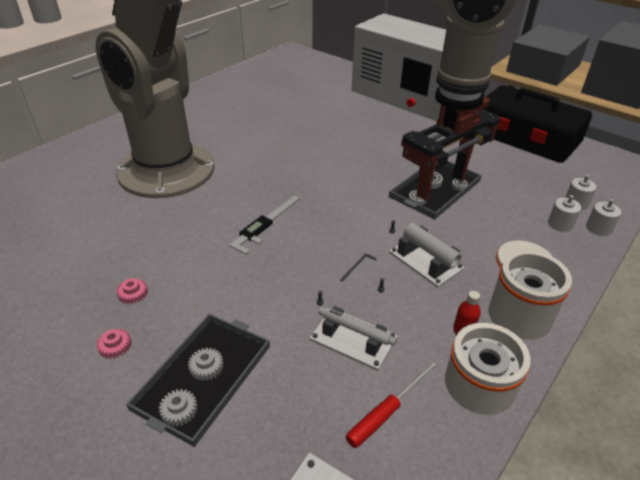

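The wrist view shows the thick shaft centred in its blocks at about (320,220) and the slim one in its blocks at about (572,170). The scene view shows the grey gear hub up in its tray at (207,361) and the bearings in theirs near (431,178) and (457,182).

```bash
python3 -c "
from plant import r
print(r.close_job())"
```

```text
the job is handed in; nothing more can be done
None
```

The job is handed in at about 29 s of 128 s: both shafts lie in their V-blocks, both bearings are in the bearing tray and the grey gear is hub up in the gear tray, as the last pictures show; the hand-in returned no verdict.

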